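# Take off the dust extractor's filter panel

### The arm

A 7-joint arm with a two-finger parallel gripper is mounted at the origin on the work surface. World frame = base frame: x ahead of the robot, y to its left, z up, the work surface at z = 0. Lengths are in m, angles in rad, forces in N, time in s.
With the tool pointing down it reaches from about 0.35 to 0.9 m from the base axis. Payload 8.1 kg.
Tool frame: the origin (TCP) lies at the centre of the arm's flange, where the gripper is bolted on; the fingertips stand 178 mm ahead of it and the grasp point (between the pads) lies 159 mm ahead of it; z points along the fingers, y is the direction in which the jaws open and shut (so a half turn about z gives the same grasp; the last joint's range is limited). The gripper opens to 92 mm and grips with 3 to 60 N. Pads are 19 mm wide; open, the fingers measure 130 mm over their backs; the gripper's body (75 mm by 190 mm) begins 47 mm behind the grasp point.
Start: joints at [1.008, 0.434, 0.025, 1.573, -0.012, 1.134, -0.075], TCP at [0.277, -0.56, 0.405] pointing down, gripper open.
Joint ranges: [-2.62, 2.62], [-0.44, 2.09], [-1.27, 1.32], [0.08, 2.57], [-1.32, 4.46], [0.12, 2], [-2.74, 2.74]. Speed limits (rad/s): [2.22, 2.22, 3.01, 3.01, 3.14, 3.14, 3.14].

### API

Orientations are given as a rotation vector (axis times angle).
In Python, from cell import arm, get_image, camera_model gives the robot as it stands. The module is installed in compiled form; this text tells all that it offers.
- The arm moves only by the shell command python3 -m pendant 'ROWS' [FORCE]. ROWS is JSON, a list that holds one entry, the list of rows, each a list of 7 numbers: the shift along the tool's x, y, z in mm, then the turn, a rotation vector about the tool's x, y, z in rad, then the closure, from -1 (fully open) to 1 (shut). In form: [[[x, y, z, rx, ry, rz, hand], ...]]. A call has 1 to 20 rows; each row is the pose to reach, as a shift and turn from the pose commanded when the call began, along the tool's axes at that moment; what a row does not reach only later rows make up. A row lasts 1/8 s, in which the tool goes at most 62.5 mm and 10.7 degrees, less where a joint would pass 70% of its speed; a pose out of reach is approached as far as the arm can. A call with a gripper value outside its range is refused whole. The fingers move at their own pace and stop on an object; FORCE is the grip in N (left out, the last holds). Time passes only in rows, so rows that repeat a pose let the fingers close. It gives the time, the measured TCP pose, the force and the opening at its end, in the units of the state.
- arm.observe(): the state, without advancing time (a new reading comes with each control period).
- get_image(name): name is "side" or "top"; returns the picture (384x512x3 uint8, red, green, blue); there is no depth.
- camera_model(name): a dict with "fx", "fy", "cx", "cy" (pixels), "k1" (the pictures are not rectified: a ray, as slopes to the right and down, at radius r is drawn at 1 + k1 r^2 times it, then the intrinsics apply), "position" and "orientation" of the camera in the world. Camera axes: x right, y down, z forward; pixel columns grow to the right and rows downward; lengths in m; the calibration is good to about 2 mm. A picture is of the moment at which its call begins. camera_model takes no time and is no camera call.
- arm.sign_off(): hands the job in, once; it reports no verdict.
The state is a dict: "clock": time; "joints": joint angles; "dq": joint speeds; "joint_efforts": joint torques, N m; "position": TCP position; "ee_rot": TCP orientation; "force": force on the tool from outside, world axes, zero at the start; "ft_torque": the same for the moment, N m; "width": opening from 0.0 (shut) to 1.0 (fully open).
Only numpy, scipy, OpenCV 4.12 (cv2) and the standard library are available. Lean on these libraries where they do the work, as an engineer would, in place of code of your own. Each camera call takes 0.05 s, during which the arm holds its last target.

### The job

The filter in the bench dust extractor is due for a change. Turn the black latch knob on its sloped panel a quarter turn clockwise to release it, then tip the panel's upper edge out, draw it from its bottom lip and lift it off by its handle. Lay it down flat, knob side up, in the middle of the dark foam pad beside the machine without dropping it, and leave the other things on the bench where they are.

Things in the scene. Friction and masses are not known exactly. Their poses are not given: they have to be found in the camera images.
- extractor: Fixed dust extractor: cream sheet-steel box 260 wide (y), 360 deep (x), 255 high, its front to the robot. Origin: centre of its underside; x from front to back, z up. The front is upright to z 120 mm, then leans back at 30 deg from level (from x -180, z 120 to x 54, z 255); the top behind that is level. The panel lies on the sloped face, covering its opening.
- opening (a point): Middle of the sloped face, on its surface, under the panel's middle; axes as extractor (not tilted).
- panel: Loose bare sheet-metal panel, 0.4 to 0.7 kg: face 200 (x) by 180 (y) by 3 mm, 16 mm deep folds behind it, on which it rests when laid down. Origin: middle of its underside (fold edges); outer face at z +19. x points up the slope, z out of the face. Flat in place it can slide 2 mm at most. Once unlatched: tip its upper edge out 8 to 12 deg about the lip, draw it 10 mm along +x, lift off.
- panel_handle (a point): Middle of the bar of the panel's steel bow handle, at (-10, 0, 53) mm in the panel's frame, 34 mm out from the face. The bar is 12 by 12 mm in section, 90 mm long along the panel's y, on legs at y +-41; 28 mm free under it. Axes as panel.
- latch (a joint): Knob angle: 0 latched (wing along the slope, cam behind the panel hooked under the frame), pi/2 stop, fully released (wing level, across). Starts between 0 and 0.2. Opens (grows) clockwise as seen facing the panel; about 0.12 N m of friction, stays where left. The cam is clear of the frame from about 0.95 on and stays within the folds' depth.
- latch_grip (a point): Grip point of the black knob, on its axis, 24 mm out from the panel's face, at (54, 0, 43) mm in the panel's frame. The knob is a wing 46 long, 12 thick, reaching 6 to 34 mm out from the face, on a 34 mm round base 6 high. x runs along the wing (up the slope at joint 0), z out of the face along the knob's axis; the axes turn with the knob.
- pad: Fixed dark grey foam pad 240 (x) by 230 (y) by 12 mm, lying on the bench left or right of the extractor. Origin: centre of its underside; its top is 12 mm above it. Treat it as firm.
- tray: Fixed aluminium sample tray 230 by 220 by 40 mm on the other side of the extractor, with rock fragments in it. Origin: centre of its underside.
- jacket: Loose white plaster-jacketed fossil, 110 by 85 by 55 mm, in the tray. Origin: centre of its underside. To be left alone.
- tape: Loose roll of grey tape, 80 mm across, 26 high, lying on the extractor's level top. Origin: centre of its underside. To be left alone.
- jar: Loose brown glass jar, 70 mm across, 95 high. Origin: centre of its underside. To be left alone.
- solvent: Loose white bottle, 56 mm across, 130 high. Origin: centre of its underside. To be left alone.
- brush: Loose flat wooden brush, about 200 mm long, lying behind the pad or tray on the robot's left. To be left alone.
- pick: Loose slim hand tool with a grey handle, about 200 mm long, lying behind the pad or tray on the robot's right. To be left alone.
- chunk: Loose brown rock sample, 70 by 55 by 35 mm, lying on the extractor's level top beside the tape. Origin: centre of its underside. To be left alone.
- lip (a point): Middle of the fixed lip strip, 190 mm long across the foot of the slope, 8 mm proud of it; on its outer face, above the panel's lower edge. That edge is tucked 6 mm under it with 2 mm of play; the panel's other edges are free. Axes as extractor.

How it is judged:
By the outcome, as a careful person would: the job done as asked, in the order asked, and still so for the second after the job is handed in, with the robot touching nothing.
It also fails if it takes over 54 s, if anything falls off the work surface, if the arm or the gripper's body presses on something with over 40 N, if the wrist force passes 120 N, or if a joint passes its speed limit or range.

## Working session

There is one attempt and no reset: what is moved stays moved. The work goes in short steps, Python scripts to look and compute and a shell command to move; the robot and the scene stay as the last step left them, time stands still between calls to the robot, and variables do not carry over. Pictures are saved under pics/ and viewed, and the job is handed in when it is done.

```bash
mkdir -p pics; ls; python3 - <<'E'
from cell import arm,get_image,camera_model
import cv2
for n in("side","top"):
    cv2.imwrite(f"pics/{n}0.png",get_image(n)[:,:,::-1]); print(n,camera_model(n))
print(arm.observe())
E
```

```text
pics
side {'fx': 439.8554550821886, 'fy': 439.8554550821886, 'cx': 263.6532466005437, 'cy': 193.9179394138473, 'k1': 0.019429311342648362, 'position': array([0.20149569, 0.94654256, 0.97434824]), 'orientation': array([-0.57566719,  2.61247692, -1.29583175])}
top {'fx': 395.98881786643545, 'fy': 395.98881786643545, 'cx': 258.7607184985006, 'cy': 189.22677339957391, 'k1': -0.07779556968229379, 'position': array([ 0.41808822, -0.00570906,  1.33069829]), 'orientation': array([-2.10998231,  2.15898883, -0.15972431])}
{'clock': 0.1, 'joints': array([ 1.00838782,  0.43516057,  0.02497229,  1.57400846, -0.01159295,
        1.13400339, -0.07509367]), 'dq': array([ 0.00053055, -0.00356137,  0.00093786, -0.0030537 ,  0.00098917,
       -0.00046251,  0.00209234]), 'joint_efforts': array([ 2.08912541e-03, -6.69128466e+01,  9.87216085e-01, -3.15147078e+01,
       -6.06685644e-02,  3.74074036e-02,  7.21069796e-05]), 'position': array([ 0.27724004, -0.55991246,  0.40401783]), 'ee_rot': array([-3.05762880e+00, -7.15519635e-01,  7.19603982e-04]), 'force': array([0.18524573, 0.30048411, 0.03982183]), 'ft_torque': array([ 0.01528519, -0.02992683,  0.01291567]), 'width': 1.0008068087246973}
```

View pics/side0.png

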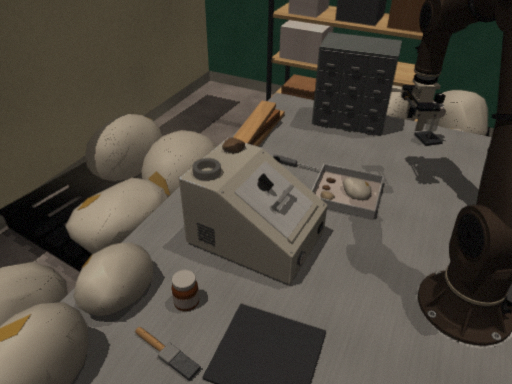

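View pics/top0.png

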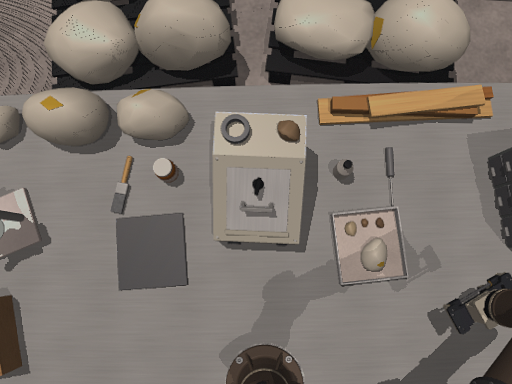

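The side view shows the extractor around (255,205) with the knob at (266,183), the handle at (283,203), and the pad at (265,350). In the top view the pad is at (152,251), the knob at (258,185), the handle at (257,208), and the tray is on the right. Next I'll zoom in and measure.

```bash
cat > h.py <<'E'
import numpy as np, cv2
from scipy.spatial.transform import Rotation as R
from scipy.optimize import least_squares
from cell import camera_model
def ray(n,uv):
    c=camera_model(n); K=np.array([[c['fx'],0,c['cx']],[0,c['fy'],c['cy']],[0,0,1]])
    p=cv2.undistortPoints(np.array([[uv]],float),K,np.array([c['k1'],0,0,0,0.]))[0,0]
    # forward model: slopes*(1+k1 r^2) = OpenCV's k1
    return np.array(c['position']),R.from_rotvec(c['orientation']).apply([p[0],p[1],1])
def onz(n,uv,z):
    o,d=ray(n,uv); return o+d*(z-o[2])/d[2]
def proj(n,P):
    c=camera_model(n); q=R.from_rotvec(c['orientation']).inv().apply(np.atleast_2d(P)-c['position'])
    s=q[:,:2]/q[:,2:]; s=s*(1+c['k1']*(s**2).sum(1,keepdims=True))
    return s*[c['fx'],c['fy']]+[c['cx'],c['cy']]
def tri(ut,us):
    A=[];b=[]
    o1,d1=ray('top',ut);o2,d2=ray('side',us)
    t=np.linalg.lstsq(np.c_[d1,-d2],o2-o1,rcond=None)[0]
    a,b=o1+t[0]*d1,o2+t[1]*d2
    return (a+b)/2,np.linalg.norm(a-b)
E
python3 - <<'E'
import cv2
t=cv2.imread('pics/top0.png');s=cv2.imread('pics/side0.png')
cv2.imwrite('pics/t1.png',cv2.resize(t[105:255,200:320],None,fx=4.9,fy=4,interpolation=cv2.INTER_CUBIC)[:600] if 0 else cv2.resize(t[105:255,200:320],None,fx=4,fy=4,interpolation=cv2.INTER_CUBIC))
cv2.imwrite('pics/s1.png',cv2.resize(s[135:285,170:340],None,fx=4,fy=4,interpolation=cv2.INTER_CUBIC))
E
```

```text
(no output)
```

View pics/t1.png

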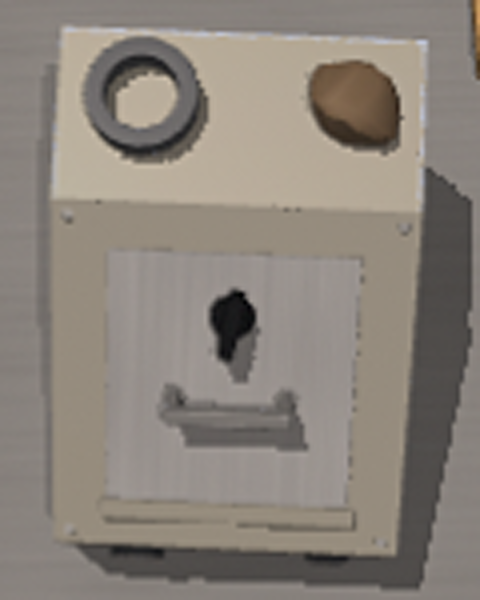

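View pics/s1.png

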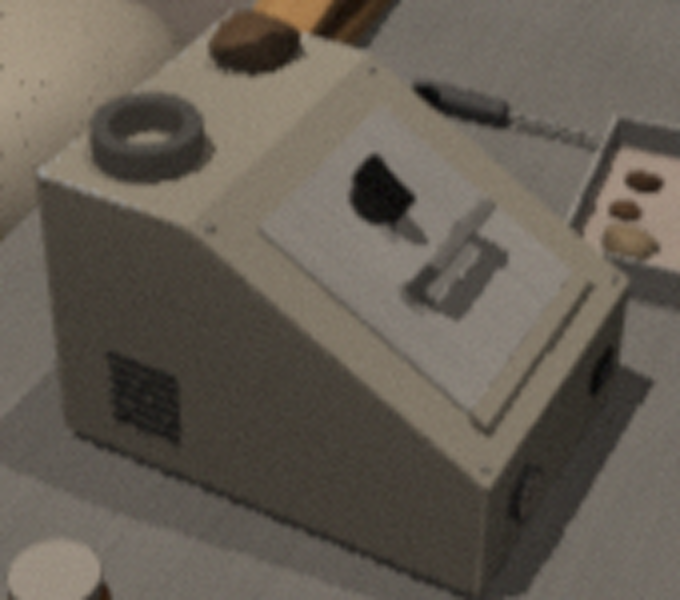

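```bash
python3 - <<'E'
from h import *
np.set_printoptions(precision=4,suppress=True)
px=lambda a,b:(200+(a+.5)/4-.5,105+(b+.5)/4-.5)
sx=lambda a,b:(170+(a+.5)/4-.5,135+(b+.5)/4-.5)
D={'BL':((64,27),.255,(180,130)),'BR':((427,40),.255,(180,-130)),'SL':((51,203),.255,(54,130)),'SR':((418,214),.255,(54,-130)),'FL':((53,541),.12,(-180,130)),'FR':((396,556),.12,(-180,-130))}
A=[];B=[]
for k,(p,z,l) in D.items():
    q=onz('top',px(*p),z); print(k,q); A.append(l);B.append(q[:2])
for k,p,z,l in(('sSL',(200,232),.255,(54,130)),('sBL',(38,178),.255,(180,130)),('sFL',(487,478),.12,(-180,130)),('sFR',(628,282),.12,(-180,-130)),('sSR',(372,62),.255,(54,-130))):
    q=onz('side',sx(*p),z); print(k,q); A.append(l);B.append(q[:2])
A=np.array(A)/1000;B=np.array(B)
def f(v):
    c,s=np.cos(v[2]),np.sin(v[2]); return (A@np.array([[c,s],[-s,c]])+v[:2]-B).ravel()
r=least_squares(f,[.6,0,0],loss='soft_l1',f_scale=.003); print(r.x, r.fun.reshape(-1,2)*1e3)
# handle bar ends, knob
for nm,t,s in(('barL',(172,416),(432,275)),('barR',(293,414),(485,205)),('knobtop',(233,315),(380,190))):
    print(nm,tri(px(*t),sx(*s)))
# pad
t=cv2.imread('pics/top0.png'); m=(t.max(2)<80).astype(np.uint8); m[:, :100]=0;m[:200]=0;m[:,200:]=0;m[300:]=0
c=max(cv2.findContours(m,0,2)[0],key=cv2.contourArea); rr=cv2.minAreaRect(c);print(rr)
for p in cv2.boxPoints(rr): print(onz('top',p,.012))
print('padc',onz('top',rr[0],.012))
M=cv2.moments(c);print(onz('top',(M['m10']/M['m00'],M['m01']/M['m00']),.012))
E
```

```text
BL [0.8182 0.1205 0.255 ]
BR [ 0.8018 -0.1378  0.255 ]
SL [0.6892 0.1299 0.255 ]
SR [ 0.6749 -0.126   0.255 ]
FL [0.459  0.1464 0.12  ]
FR [ 0.4418 -0.1139  0.12  ]
sSL [0.6837 0.1317 0.255 ]
sBL [0.8152 0.1262 0.255 ]
sFL [0.4665 0.1358 0.12  ]
sFR [ 0.4451 -0.1091  0.12  ]
sSR [ 0.669  -0.1158  0.255 ]
[ 0.6292  0.0053 -0.0624] [[ -1.227    3.3447]
 [ -0.9978   2.1597]
 [  2.0566   1.7545]
 [  0.0919  -1.7931]
 [ -1.2945  -0.1967]
 [ -0.3752   0.6579]
 [  7.5146  -0.068 ]
 [  1.7992  -2.4023]
 [ -8.8152  10.4672]
 [ -3.6592  -4.1802]
 [  6.031  -12.0492]]
barL (array([0.5447, 0.0504, 0.2071]), np.float64(0.0036507560257819103))
barR (array([ 0.5416, -0.0363,  0.2116]), np.float64(0.0005273548776816942))
knobtop (array([0.6094, 0.0042, 0.2306]), np.float64(0.003055484867666099))
((183.89773559570312, 251.4310302734375), (19.188146591186523, 74.525146484375), 11.611486434936523)
[0.3146 0.3123 0.012 ]
[0.5544 0.2636 0.012 ]
[0.54   0.2002 0.012 ]
[0.3014 0.2502 0.012 ]
padc [0.4264 0.2566 0.012 ]
[0.4385 0.2557 0.012 ]
```

```bash
cat >> h.py <<'E'
px=lambda a,b:(200+(a+.5)/4-.5,105+(b+.5)/4-.5)
sx=lambda a,b:(170+(a+.5)/4-.5,135+(b+.5)/4-.5)
def Rz(a): return R.from_euler('z',a)
def ext(v,l): return Rz(v[2]).apply(np.atleast_2d(l)/1000)+[v[0],v[1],0]
C30,S30=np.cos(np.pi/6),np.sin(np.pi/6)
OPEN=np.array([-63,0,187.5])
def pan(l): # panel (flat in place) mm -> extractor mm
    l=np.atleast_2d(l); return OPEN+np.c_[l[:,0]*C30-l[:,2]*S30,l[:,1],l[:,0]*S30+l[:,2]*C30]
E
python3 - <<'E'
from h import *
np.set_printoptions(precision=4,suppress=True)
T=[((64,27),(180,130,255)),((427,40),(180,-130,255)),((51,203),(54,130,255)),((418,214),(54,-130,255)),((53,541),(-180,130,120)),((396,556),(-180,-130,120))]
S=[((38,178),(180,130,255)),((200,232),(54,130,255)),((372,62),(54,-130,255)),((487,472),(-180,130,120)),((628,282),(-180,-130,120))]
for l,p in (((-10,45,59),0),): pass
PT=[((106,247),(100,90,19)),((361,257),(100,-90,19)),((165,416),(-10,45,53)),((296,416),(-10,-45,53))]
PS=[((262,228),(100,90,19)),((385,108),(100,-90,19))]
def f(v,both=True):
    r=[proj('top',ext(v,l))[0]-px(*p) for p,l in T]+[proj('top',ext(v,pan(l)))[0]-px(*p) for p,l in PT]
    if both: r+=[proj('side',ext(v,l))[0]-sx(*p) for p,l in S]+[proj('side',ext(v,pan(l)))[0]-sx(*p) for p,l in PS]
    return np.array(r)
r=least_squares(lambda v:f(v).ravel(),[.63,.005,-.06],loss='soft_l1');print(r.x);print(f(r.x))
r2=least_squares(lambda v:f(v,False).ravel(),[.63,.005,-.06],loss='soft_l1');print(r2.x)
v=r.x
im=[cv2.imread('pics/top0.png'),cv2.imread('pics/side0.png')]
P=ext(v,pan([[-10,45,53],[-10,-45,53],[54,0,53],[100,90,19],[100,-90,19],[-100,90,19],[-100,-90,19],[77,0,53],[31,0,53]]))
E=ext(v,[l for _,l in T])
out=[]
for n,i,(x0,y0,x1,y1) in(('top',im[0],(200,105,320,255)),('side',im[1],(170,135,340,285))):
    c=cv2.resize(i[y0:y1,x0:x1],None,fx=4,fy=4,interpolation=cv2.INTER_CUBIC)
    for q in proj(n,np.r_[P,E]): cv2.circle(c,tuple(int(x) for x in (q-[x0,y0]+.5)*4-.5),2,(0,0,255),-1)
    cv2.imwrite(f'pics/ov_{n}.png',c)
print('bar',ext(v,pan([-10,0,53])),'knob',ext(v,pan([54,0,43])))
i=im[0][205:300,105:200]; m=((i.max(2)<75)).astype(np.uint8); m=cv2.morphologyEx(m,2,np.ones((3,3)))
print(i[45,45],i[5,3]);c=max(cv2.findContours(m,0,2)[0],key=cv2.contourArea)
rr=cv2.minAreaRect(c);print(rr)
for p in cv2.boxPoints(rr): print(onz('top',p+[105,205],.012))
print('padc',onz('top',np.array(rr[0])+[105,205],.012))
E
```

```text
[ 0.6319  0.0045 -0.0636]
[[-0.8036 -0.5034]
 [-0.4216 -0.4895]
 [-0.3118 -1.6855]
 [ 0.9145 -0.9255]
 [ 0.2569 -0.5142]
 [-0.0517 -0.7084]
 [-0.5844  1.8628]
 [ 0.3989  1.8479]
 [-0.6406  1.3918]
 [-1.2368  2.6866]
 [-0.7225 -1.0629]
 [-3.1985 -1.2034]
 [-0.7792 -2.6111]
 [ 0.729   4.5608]
 [ 0.8227 -0.7664]
 [ 1.6312 -3.2674]
 [ 1.3701 -4.3312]]
[ 0.6321  0.0037 -0.0648]
bar [[0.5339 0.0107 0.2284]] knob [[0.5942 0.0069 0.2517]]
[85 85 88] [124 128 134]Traceback (most recent call last):
  File "<stdin>", line 25, in <module>
ValueError: max() iterable argument is empty
```

```bash
python3 - <<'E'
import cv2,numpy as np
a=cv2.imread('pics/ov_top.png');b=cv2.imread('pics/ov_side.png')
b=cv2.resize(b,None,fx=.45,fy=.45); 
c=np.zeros((600,790,3),np.uint8);c[:600,:480]=a;c[:b.shape[0],480:480+b.shape[1]]=b[:, :310]
cv2.imwrite('pics/ov.png',c)
E
```

```text
(no output)
```

View pics/ov_top.png

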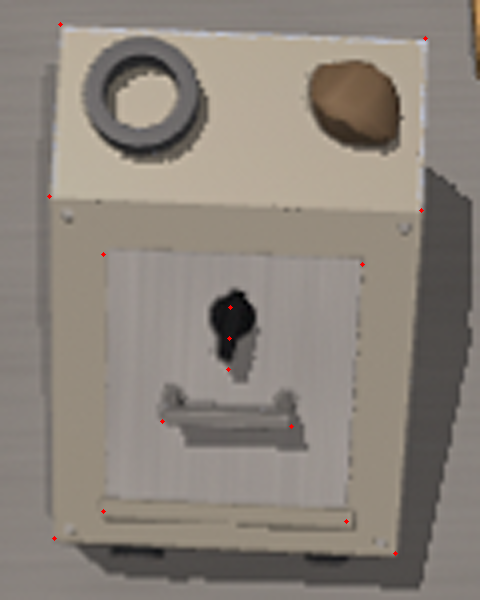

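View pics/ov_side.png

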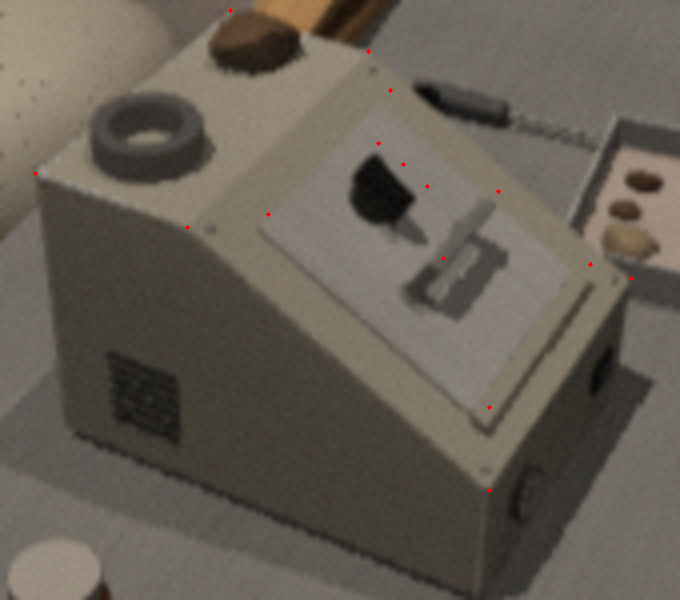

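The panel's face lies almost on the slope, so its folds sit inside the opening and its origin is about 16 mm below the surface. I'll refit with that offset.

```bash
cat >> h.py <<'E'
DZ=-16.
def pan(l,dx=0.):
    l=np.atleast_2d(l); z=l[:,2]+DZ; x=l[:,0]+dx; return OPEN+np.c_[x*C30-z*S30,l[:,1],x*S30+z*C30]
E
python3 - <<'E'
from h import *
np.set_printoptions(precision=4,suppress=True)
T=[((64,27),(180,130,255)),((427,40),(180,-130,255)),((51,203),(54,130,255)),((418,214),(54,-130,255)),((53,541),(-180,130,120)),((396,556),(-180,-130,120))]
S=[((38,178),(180,130,255)),((190,232),(54,130,255)),((372,58),(54,-130,255)),((487,485),(-180,130,120)),((628,282),(-180,-130,120))]
PT=[((106,247),(100,90,19)),((361,257),(100,-90,19)),((165,413),(-10,45,53)),((296,413),(-10,-45,53))]
PS=[((262,228),(100,90,19)),((385,108),(100,-90,19)),((492,202),(-10,-45,53)),((433,280),(-10,45,53))]
def f(v):
    r=[proj('top',ext(v,l))[0]-px(*p) for p,l in T]+[proj('top',ext(v,pan(l,v[3])))[0]-px(*p) for p,l in PT]
    r+=[proj('side',ext(v,l))[0]-sx(*p) for p,l in S]+[proj('side',ext(v,pan(l,v[3])))[0]-sx(*p) for p,l in PS]
    return np.array(r)
r=least_squares(lambda v:f(v).ravel(),[.63,.005,-.06,0],loss='soft_l1');print(r.x);print(f(r.x))
v=r.x
im=[cv2.imread('pics/top0.png'),cv2.imread('pics/side0.png')]
P=ext(v,pan([[-10,45,53],[-10,-45,53],[54,0,53],[100,90,19],[100,-90,19],[-100,90,19],[-100,-90,19],[77,0,53],[31,0,53]],v[3]))
E=ext(v,[l for _,l in T])
for n,i,(x0,y0,x1,y1) in(('top',im[0],(200,105,320,255)),('side',im[1],(170,135,340,285))):
    c=cv2.resize(i[y0:y1,x0:x1],None,fx=4,fy=4,interpolation=cv2.INTER_CUBIC)
    for q in proj(n,np.r_[P,E]): cv2.circle(c,tuple(int(x) for x in (q-[x0,y0]+.5)*4-.5),2,(0,0,255),-1)
    cv2.imwrite(f'pics/ov2_{n}.png',c)
print('bar',ext(v,pan([-10,0,53],v[3])),'knob',ext(v,pan([54,0,43],v[3])))
i=im[0][205:300,105:200]; m=((i.max(2)<100)).astype(np.uint8); m=cv2.morphologyEx(m,2,np.ones((3,3)))
c=max(cv2.findContours(m,0,2)[0],key=cv2.contourArea)
rr=cv2.minAreaRect(c);print(rr)
for p in cv2.boxPoints(rr): print(onz('top',p+[105,205],.012))
print('padc',onz('top',np.array(rr[0])+[105,205],.012))
E
```

```text
[ 0.6302  0.0045 -0.065   0.5898]
[[-0.7151  0.0102]
 [-0.3116  0.147 ]
 [-0.2824 -1.1514]
 [ 0.9634 -0.2639]
 [ 0.1814 -0.0111]
 [-0.1162 -0.0847]
 [ 0.0494  0.4727]
 [ 0.1884  0.5073]
 [-0.2564  0.2405]
 [-1.2675  1.559 ]
 [-0.2009 -0.9693]
 [-0.1827 -1.0693]
 [-0.2178 -1.4788]
 [ 1.2229  1.5446]
 [ 1.3747 -0.5544]
 [-0.4214 -0.0905]
 [-0.6629 -1.1816]
 [-0.7831  0.5012]
 [ 0.1835 -2.2263]]
bar [[0.5407 0.0103 0.2148]] knob [[0.601  0.0064 0.2382]]
((45.92359161376953, 46.468624114990234), (73.46539306640625, 69.88262176513672), 85.76361083984375)
[0.5442 0.4984 0.012 ]
[0.5568 0.2601 0.012 ]
[0.3152 0.2413 0.012 ]
[0.301  0.4735 0.012 ]
padc [0.4281 0.3672 0.012 ]
```

View pics/ov2_top.png

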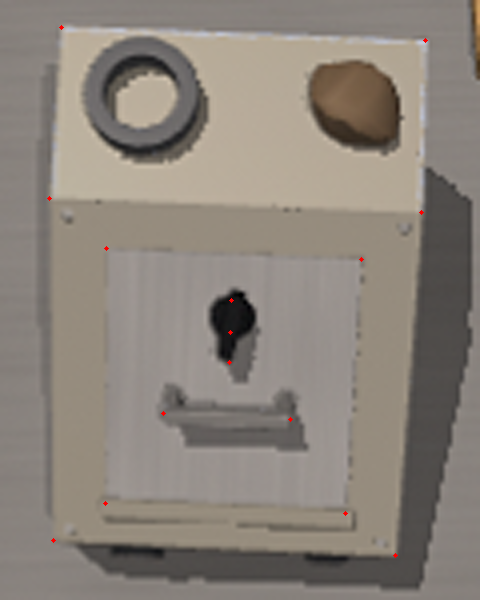

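View pics/ov2_side.png

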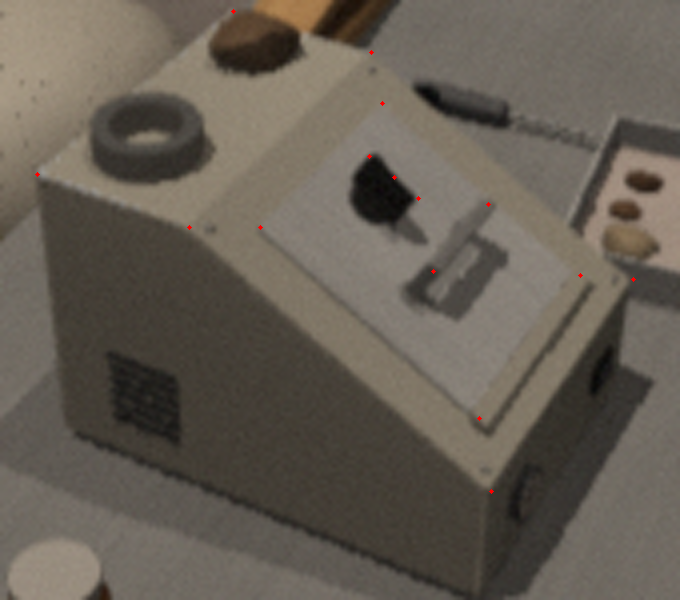

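The model fits within about 1 px. The bar is at (0.541, 0.010, 0.215), the knob at (0.601, 0.006, 0.238), and the pad centre at (0.428, 0.367), and all of these match the given sizes. Next I'll work out the knob approach.

```bash
cat >> h.py <<'E'
V=np.array([0.6302,0.0045,-0.065]); DX=0.6
Rp=Rz(V[2])*R.from_euler('y',-30,degrees=True)   # panel axes in world
def P(l): return ext(V,pan(l,DX))[0]
def toolrot(Rpanel,ang): # tool z=-panel z, tool y at angle ang (ccw about panel z from panel x)
    z=[0,0,-1.]; y=[np.cos(ang),np.sin(ang),0]; x=np.cross(y,z)
    return Rpanel*R.from_matrix(np.c_[x,y,z])
def rel(gpos,Rt,off=159):
    "print row moving grasp point to gpos with tool orientation Rt"
    from cell import arm
    s=arm.observe(); R0=R.from_rotvec(s['ee_rot']); t=gpos-Rt.apply([0,0,off/1000])
    d=R0.inv().apply(t-s['position'])*1000; w=(R0.inv()*Rt).as_rotvec()
    print('row',np.round(d,1),np.round(w,4),'tcp target',np.round(t,4),'now',np.round(s['position'],4),'rot deg',np.degrees(np.linalg.norm(w)).round(1))
    return d,w
E
python3 - <<'E'
from h import *
t=np.degrees
# knob wing angle from black outer-face pixels, top view, on plane 34 mm out from face
i=cv2.imread('pics/top0.png')[170:205,245:275]
m=(i.max(2)<60).astype(np.uint8);ys,xs=np.nonzero(m)
n=Rp.apply([0,0,1]); p0=P([54,0,53])
pts=[]
for x,y in zip(xs,ys):
    o,d=ray('top',(x+245,y+170)); pts.append(Rp.inv().apply(o+d*(n@(p0-o))/(n@d)-p0)[:2]*1e3)
pts=np.array(pts); print(len(pts),pts.min(0),pts.max(0))
for a in range(int(pts[:,0].min()),int(pts[:,0].max())+1,4):
    s=pts[(pts[:,0]>=a)&(pts[:,0]<a+4)]
    if len(s):print(a,s[:,1].min().round(1),s[:,1].max().round(1),s[:,1].mean().round(1))
ang=np.pi/2-0.1
rel(P([54,0,48+80]),toolrot(Rp,ang))
E
```

```text
119 [-19.2418167  -15.93522548] [28.62777341 12.03482213]
-19 -0.2 5.5 2.0
-15 -2.8 5.6 1.4
-11 -2.7 5.8 2.1
-7 -5.3 5.9 -0.2
-3 -10.7 8.7 -1.0
1 -13.4 11.6 0.5
5 -15.9 11.7 -4.0
9 -15.8 11.8 -2.0
13 -15.7 12.0 -0.1
17 -12.9 12.0 -2.2
21 -9.9 9.4 -0.3
25 -7.1 3.9 -2.6
row [ 435.9 -425.   -44.9] [-0.6734 -0.1467 -2.4438] tcp target [0.4793 0.0143 0.4495] now [ 0.2772 -0.5599  0.404 ] rot deg 145.5
```

```bash
python3 -m pendant '[[[44,-42,-4,-0.067,-0.015,-0.244,-1],[87,-85,-9,-0.135,-0.029,-0.489,-1],[131,-127,-13,-0.202,-0.044,-0.733,-1],[174,-170,-18,-0.269,-0.059,-0.978,-1],[218,-212,-22,-0.337,-0.073,-1.222,-1],[262,-255,-27,-0.404,-0.088,-1.466,-1],[305,-297,-31,-0.471,-0.103,-1.711,-1],[349,-340,-36,-0.539,-0.117,-1.955,-1],[392,-382,-40,-0.606,-0.132,-2.2,-1],[436,-425,-45,-0.673,-0.147,-2.444,-1],[436,-425,-45,-0.673,-0.147,-2.444,-1],[436,-425,-45,-0.673,-0.147,-2.444,-1],[436,-425,-45,-0.673,-0.147,-2.444,-1],[436,-425,-45,-0.673,-0.147,-2.444,-1],[436,-425,-45,-0.673,-0.147,-2.444,-1],[436,-425,-45,-0.673,-0.147,-2.444,-1],[436,-425,-45,-0.673,-0.147,-2.444,-1],[436,-425,-45,-0.673,-0.147,-2.444,-1]]]'
python3 - <<'E'
from h import *
from cell import arm,get_image
for n in("side","top"): cv2.imwrite(f"pics/{n}1.png",get_image(n)[:,:,::-1])
s=arm.observe();print(s['joints'].round(3),s['clock'])
rel(P([54,0,48+80]),toolrot(Rp,np.pi/2-.1))
rel(P([54,0,48]),toolrot(Rp,np.pi/2-.1))
E
```

```text
clock: 2.35
position: [0.4795, 0.0144, 0.4497]
ee_rot: [0.216, 2.609, 0.011]
force: [-1.0, -0.2, 1.3]
width: 0.999
[ 0.457  0.069 -0.67   2.034  0.331  0.568  0.969] 2.45
row [ 0.3 -0.1  0.1] [-0.0012  0.0006  0.0005] tcp target [0.4793 0.0143 0.4495] now [0.4795 0.0143 0.4497] rot deg 0.1
row [ 0.4  0.  80.1] [-0.0012  0.0006  0.0005] tcp target [0.5192 0.0117 0.3802] now [0.4795 0.0143 0.4497] rot deg 0.1
```

View pics/side1.png

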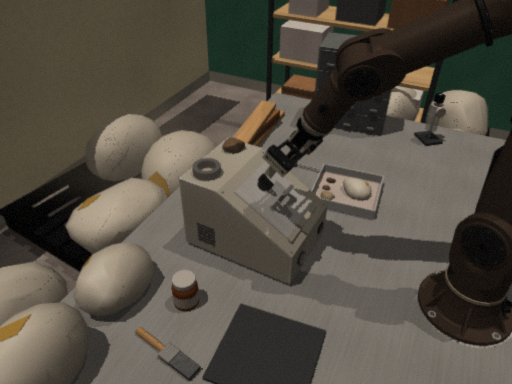

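View pics/top1.png

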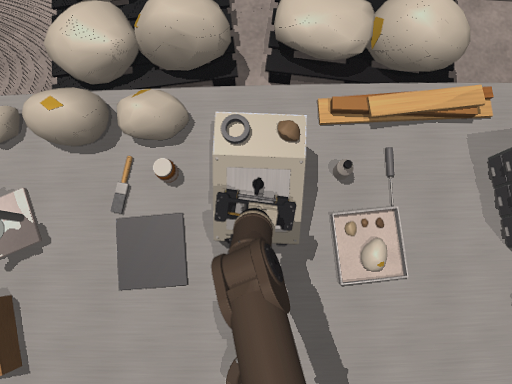

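The gripper is tilted and centred over the knob, with the knob visible between the fingers in the top view at (258,186). I'll descend and close gently.

```bash
python3 -m pendant '[[[0,0,20,0,0,0,-1],[0,0,40,0,0,0,-1],[0,0,60,0,0,0,-0.6],[0,0,72,0,0,0,0],[0,0,80,0,0,0,0.2],[0,0,80,0,0,0,0.3],[0,0,80,0,0,0,0.5],[0,0,80,0,0,0,0.7],[0,0,80,0,0,0,1],[0,0,80,0,0,0,1],[0,0,80,0,0,0,1],[0,0,80,0,0,0,1]]]' 20
python3 - <<'E'
from h import *
from cell import arm,get_image
i=get_image('side')
cv2.imwrite("pics/side2.png",cv2.resize(i[110:260,180:340,::-1],None,fx=4,fy=4,interpolation=cv2.INTER_CUBIC))
s=arm.observe();print(s['joints'].round(3),s['clock'],s['width'],s['force'],s['ft_torque'])
rel(P([54,0,48]),toolrot(Rp,np.pi/2-.1))
E
```

```text
clock: 3.95
position: [0.5194, 0.0115, 0.3805]
ee_rot: [0.216, 2.609, 0.01]
force: [-3.2, -0.2, 1.8]
width: 0.137
[ 0.336  0.221 -0.582  2.065  0.621  0.45   0.698] 4.0 0.1337881315248965 [-2.91003314 -1.47674888  3.68709584] [ 0.06045153  0.64376328 -0.19264227]
row [0.4 0.2 0.2] [-0.0014  0.0007  0.0006] tcp target [0.5192 0.0117 0.3802] now [0.5194 0.0115 0.3806] rot deg 0.1
```

View pics/side2.png

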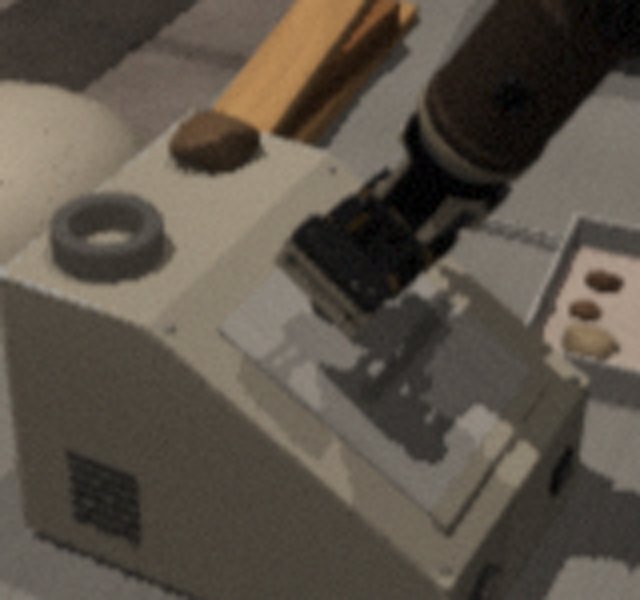

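Width 12.3 mm, so the wing is gripped. Now I'll turn it clockwise.

```bash
python3 -m pendant '[[[0,0,0,0,0,0.1,1],[0,0,0,0,0,0.22,1],[0,0,0,0,0,0.34,1],[0,0,0,0,0,0.46,1],[0,0,0,0,0,0.58,1],[0,0,0,0,0,0.7,1],[0,0,0,0,0,0.82,1],[0,0,0,0,0,0.94,1],[0,0,0,0,0,1.06,1],[0,0,0,0,0,1.18,1],[0,0,0,0,0,1.28,1],[0,0,0,0,0,1.36,1],[0,0,0,0,0,1.42,1],[0,0,0,0,0,1.45,1],[0,0,0,0,0,1.45,1]]]' 35
python3 - <<'E'
from h import *
from cell import arm,get_image
s=arm.observe();print(s['joints'].round(3),s['clock'],s['width'],s['force'],s['ft_torque'])
Rt=R.from_rotvec(s['ee_rot']); n=Rp.apply([0,0,1]); print('torque along normal',s['ft_torque']@n)
rel(P([54,0,48]),toolrot(Rp,0))
E
```

```text
clock: 5.88
position: [0.5193, 0.0112, 0.3805]
ee_rot: [1.96, 1.875, 0.489]
force: [-4.0, -1.6, 4.4]
width: 0.132
[ 0.081  0.186 -0.285  2.084  0.465  0.407 -0.614] 5.875 0.13178256862107607 [-3.9552068  -1.5622761   4.44331496] [-0.48655384  0.82597374 -0.30033873]
torque along normal 0.009487454330903412
row [ 0.6 -0.2  0.2] [0.0002 0.0021 0.0215] tcp target [0.5192 0.0117 0.3802] now [0.5193 0.0112 0.3805] rot deg 1.2
```

```bash
python3 -m pendant '[[[0,0,0,0,0,0.02,1],[0,0,0,0,0,0.02,0.3],[0,0,0,0,0,0.02,0.3],[0,0,0,0,0,0.02,0.3],[0,0,0,0,0,0.02,0.3],[0,0,-20,0,0,0.02,0.3],[0,0,-45,0,0,0.02,0.2],[0,0,-70,0,0,0.02,0.13],[0,-30,-75,0,0,0.02,0.13],[0,-64,-75,0,0,0.02,0.13],[0,-110,-120,0,0,0.02,0.13],[0,-110,-140,0,0,0.02,0.13],[0,-110,-140,0,0,0.02,0.13]]]' 35
python3 - <<'E'
from h import *
from cell import arm,get_image
s=arm.observe();print(s['joints'].round(3),s['clock'],s['width'],s['force'],s['ft_torque'])
for n in("side","top"):
    i=get_image(n); cv2.imwrite(f"pics/{n}3.png",cv2.resize(i[105:255,180:340,::-1],None,fx=4,fy=4,interpolation=cv2.INTER_CUBIC))
rel(P([-10,0,53]),toolrot(Rp,0))
E
```

```text
clock: 7.5
position: [0.3541, 0.0203, 0.448]
ee_rot: [1.977, 1.856, 0.5]
force: [0.6, -0.4, -0.5]
width: 0.434
[ 0.125 -0.202 -0.344  2.263  0.15   0.567 -0.4  ] 7.5 0.43440522795672 [ 0.59245499 -0.38473104 -0.49097013] [ 0.05468632  0.46071399 -0.05422138]
row [  2.4  45.1 134.9] [0.0016 0.0012 0.0015] tcp target [0.4614 0.0155 0.3525] now [0.3548 0.0201 0.4467] rot deg 0.1
```

View pics/side3.png

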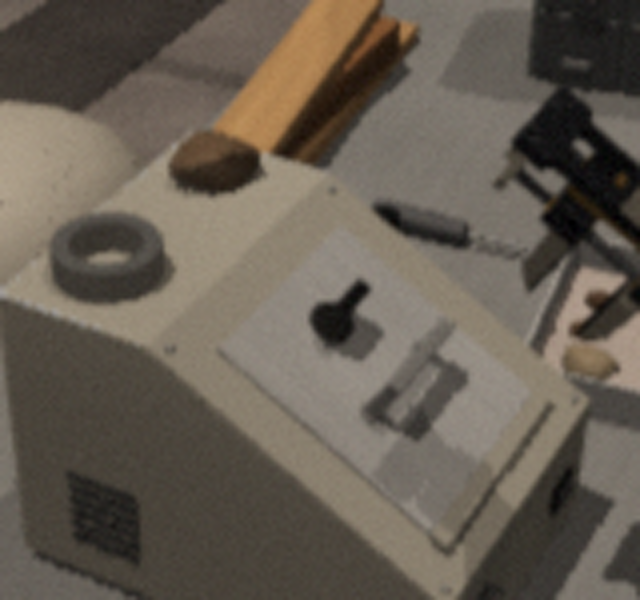

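View pics/top3.png

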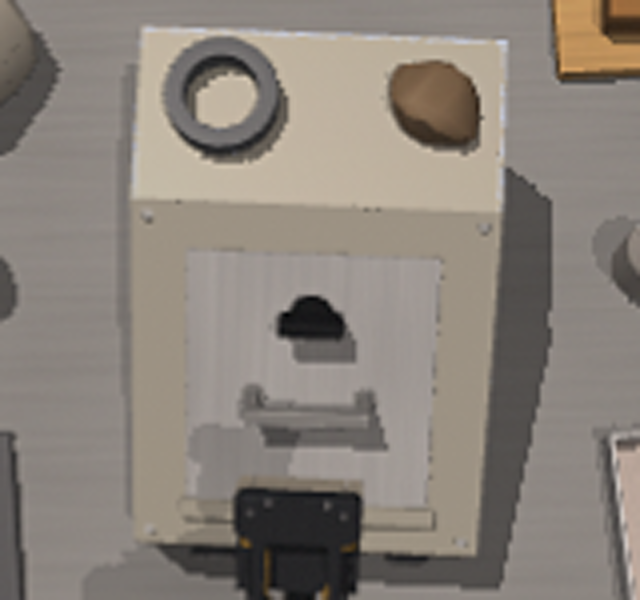

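The knob wing is now level across, at (310,320) in the top crop and (340,315) in the side crop, so it is released. Next is the handle.

```bash
python3 -m pendant '[[[1,22,20,0,0,0,0.13],[2,45,50,0,0,0,0.13],[2,45,85,0,0,0,0.13],[2,45,110,0,0,0,0.13],[2,45,125,0,0,0,0.13],[2,45,135,0,0,0,0.13],[2,45,135,0,0,0,0.13],[2,45,135,0,0,0,0.4],[2,45,135,0,0,0,0.6],[2,45,135,0,0,0,1],[2,45,135,0,0,0,1],[2,45,135,0,0,0,1],[2,45,135,0,0,0,1],[2,45,135,0,0,0,1]]]' 20
python3 - <<'E'
from h import *
from cell import arm,get_image
s=arm.observe();print(s['joints'].round(3),s['clock'],s['width'],s['force'],s['ft_torque'])
i=get_image('side'); cv2.imwrite(f"pics/side4.png",cv2.resize(i[105:255,180:340,::-1],None,fx=4,fy=4,interpolation=cv2.INTER_CUBIC))
rel(P([-10,0,53]),toolrot(Rp,0))
E
```

```text
clock: 9.35
position: [0.4609, 0.015, 0.3527]
ee_rot: [1.98, 1.857, 0.497]
force: [-2.1, -1.6, 6.0]
width: 0.13
[ 0.105  0.137 -0.339  2.235  0.623  0.326 -0.832] 9.35 0.1300978420129168 [-2.08555999 -1.57862416  6.00966915] [-0.19707398  0.33100043 -0.13039472]
row [0.6 0.3 0.4] [0.0014 0.0015 0.0013] tcp target [0.4614 0.0155 0.3525] now [0.4609 0.015  0.3527] rot deg 0.1
```

View pics/side4.png

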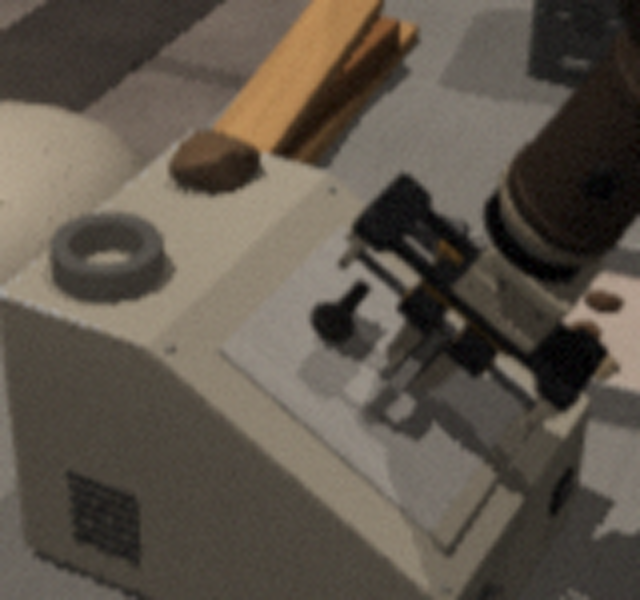

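The handle is held: width 12 mm, fingers on the bar at about (400,340) in the crop. I'll tip 10° about the lip and check forces.

```bash
python3 -m pendant '[[[0,0,0,0,0,0,1],[0,0,0,0,0,0,1],[0,-4.3,-1.9,-0.0218,0,0,1],[0,-8.6,-3.7,-0.0436,0,0,1],[0,-13,-5.4,-0.0655,0,0,1],[0,-17.3,-7.1,-0.0873,0,0,1],[0,-21.8,-8.6,-0.109,0,0,1],[0,-26.2,-10.1,-0.131,0,0,1],[0,-30.6,-11.4,-0.1527,0,0,1],[0,-35.1,-12.7,-0.1745,0,0,1],[0,-35.1,-12.7,-0.1745,0,0,1]]]' 60
python3 - <<'E'
from h import *
from cell import arm,get_image
s=arm.observe();print(s['joints'].round(3),s['clock'],s['width'],s['force'],s['ft_torque'])
i=get_image('side'); cv2.imwrite(f"pics/side5.png",cv2.resize(i[105:255,180:340,::-1],None,fx=4,fy=4,interpolation=cv2.INTER_CUBIC))
rel(P([-10,0,53]),toolrot(Rp,0))
E
```

```text
clock: 10.78
position: [0.4244, 0.0173, 0.346]
ee_rot: [1.864, 1.75, 0.636]
force: [3.6, -1.8, 0.0]
width: 0.12
[-0.098  0.068 -0.17   2.405  1.584  0.223 -1.833] 10.775 0.11956196838588228 [ 3.62844753 -1.75702405  0.04997034] [-0.10992541  0.03930255 -0.23377388]
row [ 0.5 32.5 18.8] [0.1754 0.0014 0.0018] tcp target [0.4614 0.0155 0.3525] now [0.4245 0.0174 0.346 ] rot deg 10.0
```

View pics/side5.png

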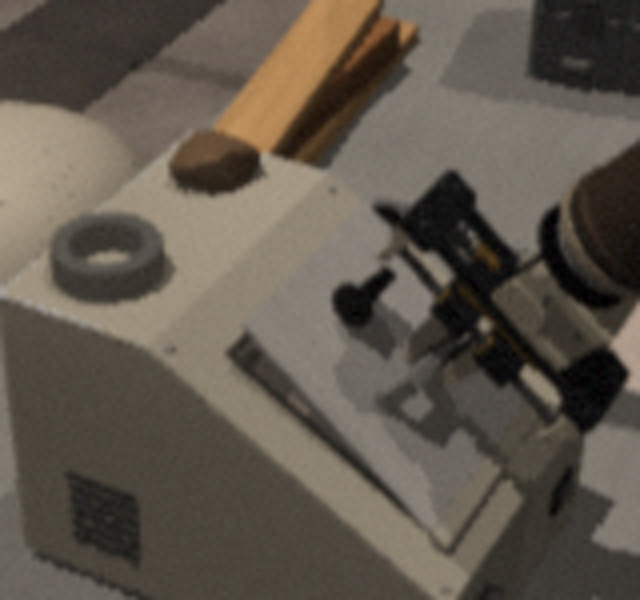

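The upper edge is out (gap visible at (245,345)) and forces are small. Next: draw 10 mm along the panel's +x, then lift along the normal.

```bash
python3 -m pendant '[[[0,2,0,0,0,0,1],[0,4,0,0,0,0,1],[0,6,0,0,0,0,1],[0,8,0,0,0,0,1],[0,10,0,0,0,0,1],[0,11,0,0,0,0,1],[0,11,0,0,0,0,1]]]' 60
python3 - <<'E'
from h import *
from cell import arm,get_image
s=arm.observe();print(s['joints'].round(3),s['clock'],s['width'],s['force'],s['ft_torque'])
i=get_image('side'); cv2.imwrite(f"pics/side6.png",cv2.resize(i[105:255,180:340,::-1],None,fx=4,fy=4,interpolation=cv2.INTER_CUBIC))
rel(P([-10,0,53]),toolrot(Rp,0))
E
```

```text
clock: 11.7
position: [0.4326, 0.0168, 0.3528]
ee_rot: [1.865, 1.75, 0.636]
force: [0.7, 0.4, -5.9]
width: 0.122
[-0.098  0.067 -0.162  2.38   1.472  0.217 -1.713] 11.7 0.12201633844550497 [ 0.72097984  0.41838496 -5.85429085] [0.14331698 1.55391396 0.01458058]
row [ 0.5 22.  18.8] [0.175  0.0012 0.0016] tcp target [0.4614 0.0155 0.3525] now [0.4325 0.0169 0.3527] rot deg 10.0
```

View pics/side6.png

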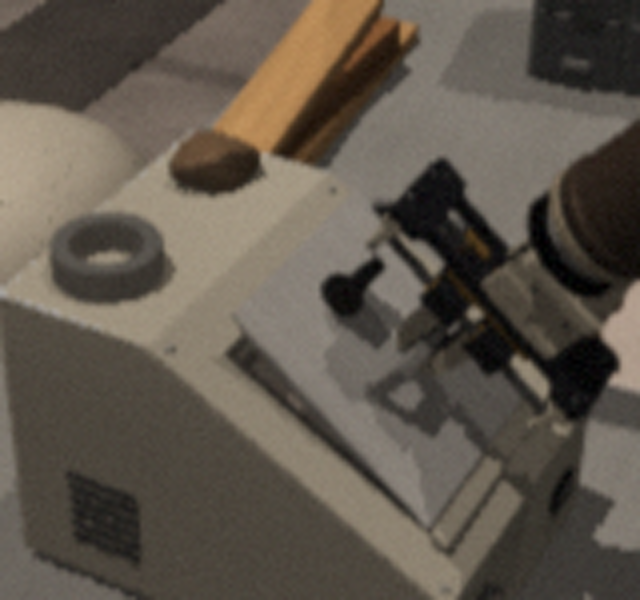

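The wrist now carries 5.9 N, and a gap shows between the panel's edge and the lip. I'll lift it off.

```bash
python3 -m pendant '[[[0,2,-10,0,0,0,1],[0,3,-20,0,0,0,1],[0,5,-30,0,0,0,1],[0,7,-39,0,0,0,1],[0,15,-50,0.05,0,0,1],[0,26,-64,0.1,0,0,1],[0,36,-75,0.15,0,0,1],[0,46,-86,0.2,0,0,1],[0,56,-98,0.25,0,0,1],[0,56,-98,0.3,0,0,1],[0,56,-98,0.3,0,0,1]]]' 60
python3 - <<'E'
from h import *
from cell import arm,get_image
s=arm.observe();print(s['joints'].round(3),s['clock'],s['width'],s['force'],s['ft_torque'])
i=get_image('side'); cv2.imwrite(f"pics/side7.png",i[:,:,::-1])
R0=R.from_rotvec(s['ee_rot']);print('grasp',s['position']+R0.apply([0,0,.159]))
yaw=0.08
down=toolrot(Rz(yaw),0)
for z in(.25,.065): rel(np.array([.428-.010*np.cos(yaw),.367-.01*np.sin(yaw),z]),down)
E
```

```text
clock: 13.12
position: [0.4124, 0.0183, 0.4637]
ee_rot: [2.06, 1.932, 0.387]
force: [-1.2, -0.6, -5.8]
width: 0.128
[-0.17  -0.086 -0.053  2.109  0.16   0.743 -0.384] 13.125 0.12799809864643333 [-1.24270716 -0.61039808 -5.77369445] [0.01146205 0.91930976 0.01221571]
grasp [0.47384634 0.01396282 0.31715905]
row [347.7 -36.3  43. ] [ 0.3978  0.0311 -0.1422] tcp target [0.418  0.3662 0.409 ] now [0.4123 0.0183 0.4636] rot deg 24.3
row [ 348.1 -108.1  213.5] [ 0.3978  0.0311 -0.1422] tcp target [0.418  0.3662 0.224 ] now [0.4123 0.0183 0.4636] rot deg 24.3
```

View pics/side7.png

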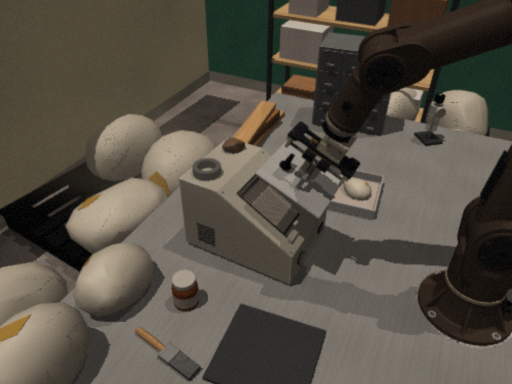

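The panel is clear of the machine and hanging steadily (5.8 N), with the filter opening visible at (270,205). I'll move it level to above the pad.

```bash
python3 -m pendant '[[[20,-1,0,0.04,0.003,-0.014,1],[55,-3,-1,0.08,0.006,-0.028,1],[90,-5,-1,0.12,0.009,-0.043,1],[130,-7,-1,0.16,0.012,-0.057,1],[170,-8,-1,0.2,0.015,-0.07,1],[210,-10,-2,0.24,0.019,-0.085,1],[250,-12,-2,0.28,0.022,-0.1,1],[290,-14,-3,0.32,0.025,-0.114,1],[320,-16,-3,0.36,0.028,-0.128,1],[340,-17,-3,0.398,0.031,-0.142,1],[348,-17,-3,0.398,0.031,-0.142,1],[348,-36,43,0.398,0.031,-0.142,1],[348,-36,43,0.398,0.031,-0.142,1],[348,-36,43,0.398,0.031,-0.142,1],[348,-36,43,0.398,0.031,-0.142,1]]]' 60
python3 - <<'E'
from h import *
from cell import arm,get_image
s=arm.observe();print(s['joints'].round(3),s['clock'],s['width'],s['force'],s['ft_torque'])
for n in('side','top'):
    i=get_image(n); cv2.imwrite(f"pics/{n}8.png",i[:,:,::-1])
down=toolrot(Rz(.075),0)
rel(np.array([.418,.366,.065]),down)
E
```

```text
clock: 15.05
position: [0.4188, 0.3669, 0.4115]
ee_rot: [2.131, 2.308, 0.006]
force: [-0.5, -0.1, -4.7]
width: 0.121
[-0.554  0.345 -0.347  1.711  0.129  1.104 -0.86 ] 15.05 0.121189587881407 [-0.52034012 -0.09162258 -4.71250794] [-0.02727187 -0.02802542  0.03365359]
row [ -1.1  -1.  187.1] [ 0.002  -0.0019  0.0047] tcp target [0.418 0.366 0.224] now [0.4186 0.3668 0.4111] rot deg 0.3
```

View pics/side8.png

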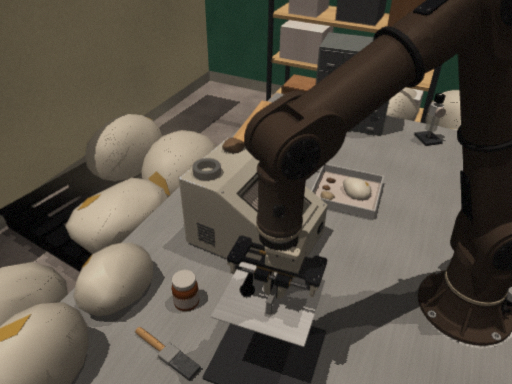

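View pics/top8.png

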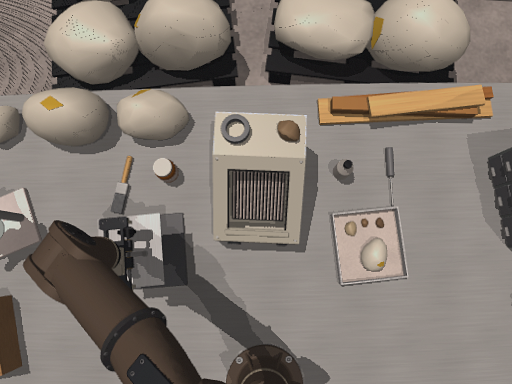

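The panel hangs level above the pad (panel around (270,300), pad (265,350) in the side view). I'll descend to 15 mm above it and check.

```bash
python3 -m pendant '[[[-1,-1,40,0,0,0.005,1],[-1,-1,80,0,0,0.005,1],[-1,-1,120,0,0,0.005,1],[-1,-1,150,0,0,0.005,1],[-1,-1,165,0,0,0.005,1],[-1,-1,172,0,0,0.005,1],[-1,-1,172,0,0,0.005,1],[-1,-1,172,0,0,0.005,1]]]' 60
python3 - <<'E'
from h import *
from cell import arm,get_image
s=arm.observe();print(s['joints'].round(3),s['clock'],s['width'],s['force'],s['ft_torque'])
for n in('side','top'):
    i=get_image(n); c=i[234:384,160:350] if n=='side' else i[190:310,80:220]
    cv2.imwrite(f"pics/{n}9.png",cv2.resize(c[:,:,::-1],None,fx=4,fy=4,interpolation=cv2.INTER_CUBIC))
down=toolrot(Rz(.075),0)
rel(np.array([.418,.366,.065]),down)
E
```

```text
clock: 16.15
position: [0.4178, 0.366, 0.2387]
ee_rot: [-2.136, -2.303, -0.003]
force: [0.3, -0.6, -5.6]
width: 0.125
[-0.597  0.539 -0.302  1.901  0.23   0.733 -0.955] 16.15 0.12505940519904188 [ 0.26424692 -0.6063142  -5.58986752] [ 0.02501851 -0.03324264  0.03590814]
row [ 0.1  0.3 14.5] [ 0.0011 -0.0014 -0.0001] tcp target [0.418 0.366 0.224] now [0.4177 0.3659 0.2385] rot deg 0.1
```

View pics/side9.png

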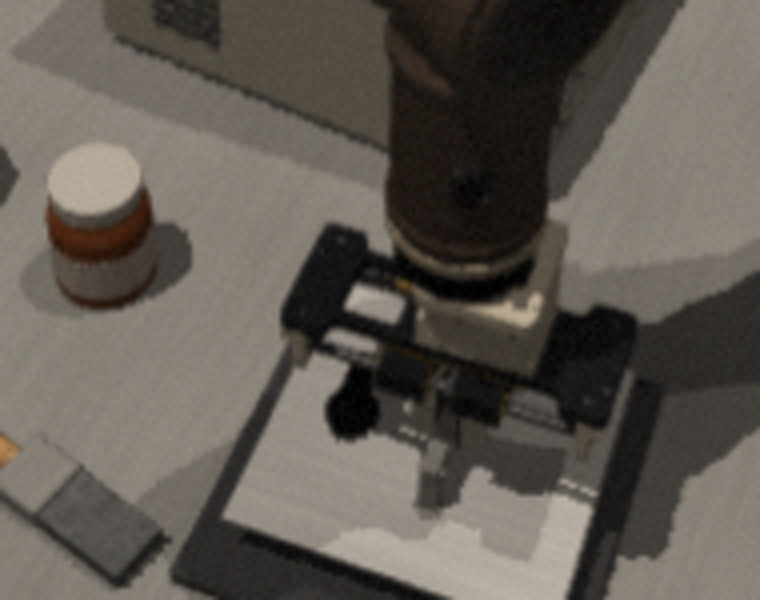

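View pics/top9.png

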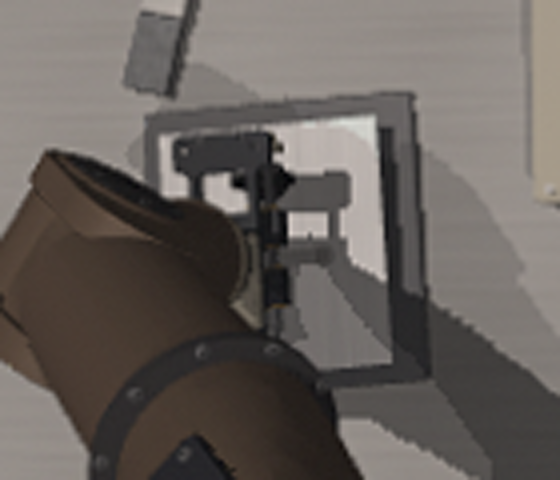

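```bash
python3 - <<'E'
from h import *
np.set_printoptions(precision=4,suppress=True)
q=lambda a,b:(80+(a+.5)/4-.5,190+(b+.5)/4-.5)
for n,p,z in(('pTR',(380,115),.0455),('pBR',(393,363),.0455),('pTL',(160,132),.0455),('padTL',(147,115),.012),('padTR',(412,92),.012),('padBR',(430,378),.012)): print(n,onz('top',q(*p),z))
q=lambda a,b:(160+(a+.5)/4-.5,234+(b+.5)/4-.5)
for n,p,z in(('s TL',(222,516),.0455),('s padTL',(172,578),.012),('s padBR?',(662,390),.012)): print(n,onz('side',q(*p),z))
E
```

```text
pTR [0.5338 0.281  0.0455]
pBR [0.3345 0.2692 0.0455]
pTL [0.5234 0.4639 0.0455]
padTL [0.5407 0.4878 0.012 ]
padTR [0.5556 0.2615 0.012 ]
padBR [0.3198 0.2458 0.012 ]
s TL [0.5213 0.4654 0.0455]
s padTL [0.5397 0.4944 0.012 ]
s padBR? [0.3213 0.2523 0.012 ]
```

Panel centre (0.429, 0.367) and pad centre (0.430, 0.367) agree. I'll lower it the last 14 mm slowly.

```bash
python3 -m pendant '[[[0,0,3,0,0,0,1],[0,0,6,0,0,0,1],[0,0,8,0,0,0,1],[0,0,10,0,0,0,1],[0,0,11,0,0,0,1],[0,0,12,0,0,0,1],[0,0,12,0,0,0,1],[0,0,12,0,0,0,1]]]' 60
python3 -c "
from cell import arm
s=arm.observe();print(s['position'],s['force'],s['ft_torque'])"
```

```text
clock: 17.25
position: [0.4174, 0.3656, 0.2256]
ee_rot: [-2.136, -2.303, -0.0]
force: [-0.3, -0.2, -5.3]
width: 0.123
[0.41739935 0.36563148 0.22562813] [-0.27152706 -0.23161369 -5.26117727] [-0.03948654 -0.06159302 -0.00591633]
```

```bash
python3 -m pendant '[[[0,0,0.5,0,0,0,1],[0,0,1,0,0,0,1],[0,0,1,0,0,0,1]]]' 
python3 -m pendant '[[[0,0,0.5,0,0,0,1],[0,0,1,0,0,0,1],[0,0,1,0,0,0,1]]]'
```

```text
clock: 17.62
position: [0.4173, 0.3657, 0.2249]
ee_rot: [-2.136, -2.303, -0.001]
force: [-1.7, -1.4, 2.5]
width: 0.124
clock: 18.0
position: [0.4173, 0.3657, 0.2249]
ee_rot: [-2.137, -2.303, -0.001]
force: [-5.0, -4.4, 15.0]
width: 0.123
```

It made contact and is now pressing at about 15 N. I'll back off 1 mm, open partway and retreat.

```bash
python3 -m pendant '[[[0,0,-0.5,0,0,0,1],[0,0,-1,0,0,0,1],[0,0,-1,0,0,0,0.8],[0,0,-1,0,0,0,0.6],[0,0,-1,0,0,0,0.4],[0,0,-1,0,0,0,0.2],[0,0,-1,0,0,0,0.13],[0,0,-1,0,0,0,0.13],[0,0,-1,0,0,0,0.13]]]' 10
python3 -m pendant '[[[0,0,-8,0,0,0,0.13],[0,0,-25,0,0,0,0.13],[0,0,-55,0,0,0,0.13],[0,0,-100,0,0,0,0.13],[0,0,-150,0,0,0,0.13],[0,0,-180,0,0,0,0.13],[-50,-50,-200,0,0,0,0.13],[-110,-100,-200,0,0,0,0.13],[-160,-120,-200,0,0,0,0.13],[-220,-130,-200,0,0,0,0.13],[-280,-140,-200,0,0,0,0.13],[-280,-140,-200,0,0,0,0.13]]]'
python3 - <<'E'
from h import *
from cell import arm,get_image
s=arm.observe();print(s['position'],s['clock'],s['width'],s['force'])
for n in('side','top'): cv2.imwrite(f"pics/{n}10.png",get_image(n)[:,:,::-1])
E
```

```text
clock: 19.12
position: [0.4174, 0.3656, 0.2246]
ee_rot: [-2.136, -2.303, -0.0]
force: [0.1, 0.2, -1.5]
width: 0.434
clock: 20.62
position: [0.2975, 0.0728, 0.4254]
ee_rot: [2.141, 2.298, 0.002]
force: [-0.3, 0.4, -0.5]
width: 0.433
[0.29750367 0.07284223 0.42543028] 20.625 0.43293039091195207 [-0.28941226  0.43324209 -0.53221278]
```

View pics/side10.png

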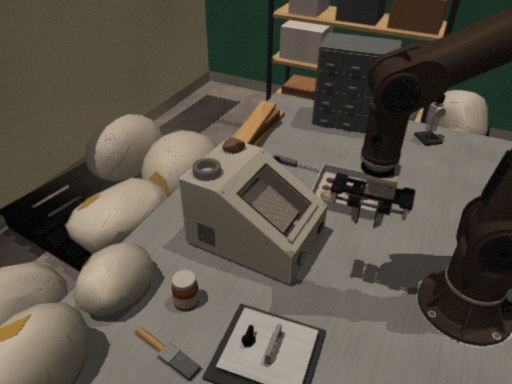

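View pics/top10.png

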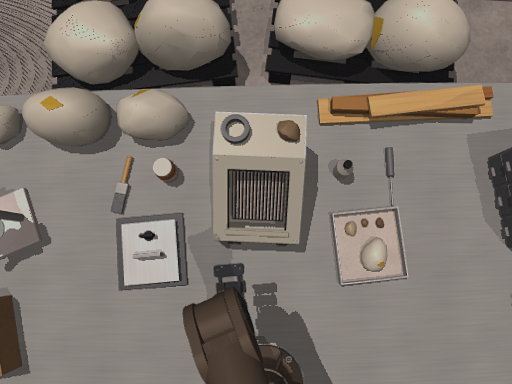

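The panel lies knob up on the pad, centred around (150,252) in the top view. Tape, chunk, jar, solvent, brush, pick and jacket look unchanged. I'll do a last centring check by mask.

```bash
python3 - <<'E'
from h import *
np.set_printoptions(precision=4,suppress=True)
a=cv2.imread('pics/top10.png');b=cv2.imread('pics/top0.png')
i=a[212:292,114:190]; m=(i.min(2)>150).astype(np.uint8); m=cv2.morphologyEx(m,3,np.ones((9,9)))
c=max(cv2.findContours(m,0,2)[0],key=cv2.contourArea); r=cv2.minAreaRect(c)
bx=np.array([onz('top',p+[114,212],.031)[:2] for p in cv2.boxPoints(r)]);print(bx,bx.mean(0),r)
d=(cv2.absdiff(a,b).max(2)>45).astype(np.uint8);d=cv2.morphologyEx(d,2,np.ones((3,3)))
for c in cv2.findContours(d,0,2)[0]: print(cv2.boundingRect(c))
E
```

```text
[[0.523  0.4684]
 [0.5318 0.2853]
 [0.3321 0.2704]
 [0.3222 0.4495]] [0.4273 0.3684] ((35.156044006347656, 39.95526885986328), (61.60696792602539, 54.55516052246094), 86.09950256347656)
(286, 357, 3, 3)
(470, 339, 42, 45)
(285, 317, 47, 67)
(254, 295, 10, 12)
(253, 285, 10, 9)
(381, 273, 131, 111)
(183, 263, 83, 121)
(121, 219, 59, 67)
(227, 169, 63, 59)
```

Panel centre is (0.427, 0.368) against the pad's (0.429, 0.367). The only changes from the first picture are the arm and its shadow, the panel's new place and the opening.

```bash
python3 -c "
from cell import arm
print(arm.sign_off())"
```

```text
the job is handed in; nothing more can be done
None
```

The panel is off the extractor and lying flat, knob side up, in the middle of the foam pad, and the job is handed in at about 21 s. I turned the knob from about 0.1 rad to about its quarter-turn stop. Then I tipped the panel 10° about the lip, drew it 11 mm, lifted it by the handle and lowered it onto the pad.

**Last checks**
- **Centring:** the panel's centre measured (0.427, 0.368) m and the pad's about (0.429, 0.367), so they agree to about 2 mm. An earlier side-view estimate put the pad centre about 6 mm further left (y 0.373).
- **Setting down:** the panel touched about where expected. My last lowering step pressed it on the pad with about 15 N vertically. I backed off 1 mm before opening the gripper, and the wrist force read near zero once clear.
- **Other things on the bench:** comparing the top view with the first picture showed changes only at the arm and its shadow, the opening and the pad.
- **Fit correction:** my first estimate of the panel's pose was about 16 mm too high, because its folds sit inside the opening. I corrected this before moving.

No other check failed.

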